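# Clear the tape roll off the sampling pump, then draw its sprung rod to the mark and hold

## Task

A roll of sealing tape has been parked over the pull knob of the upright gas-sampling pump: slide it straight up off the pump, set it down flat in the shallow steel tray (do not drop it) and let go of it. Then grip the pump's black pull knob and draw the sprung rod up 60 mm, until the dark ring line on the rod stands level with the mouth of its brass collar, and finish while still gripping it and holding it there against the spring. Leave everything else on the bench where it is.

Things in the scene. Friction and masses are not known exactly. Their poses are not given: they have to be found in the camera images.
- pump_mouth (a point): the mouth of the brass collar (18 mm across) on top of the pump, on the pump's upright axis, 108 mm above the bench. The pump is an upright aluminium barrel, 52 mm across, bolted to the bench (base plate 110 x 90 mm, 10 mm high; a short nozzle on one side near the foot). The barrel ends at a flat shoulder 90 mm above the bench, on which the tape roll stands at the start; above the shoulder are a hub 32 mm across and 10 mm high and then the brass collar. z up.
- plunger (a joint): how far the pump's steel rod (12 mm across) is drawn out upwards, in m: 0 down (start), 0.060 with its dark ring line at the collar mouth, 0.080 end stop. A spring pulls it back: 4 N at 0, 10 N at 0.060; it goes back down when released.
- knob_mid (a point): centre of the rod's black cylindrical pull knob: 24 mm across, 32 mm high, standing from 110 to 142 mm above the bench while the rod is down. It moves with the rod. At the start the tape roll surrounds it, its top only 2 mm below the knob's top, with a 7 mm gap all round: too narrow for fingers.
- mark (a point): the dark ring line round the rod, on the axis, 60 mm below the collar mouth (hidden inside the pump) while the rod is down; drawn out, it is level with the mouth.
- tape_mid (a point): centre (half-way up) of the roll of sealing tape, pale, standing on its flat end: 60 mm outside diameter, 38 mm bore, 50 mm high, about 90 g, gripped across its outside. At the start it stands on the pump's shoulder around the knob, from 90 to 140 mm above the bench. z along its axis.
- tray_in (a point): centre of the inner floor of the shallow open steel tray: outside 180 (x) x 160 (y) x 17 mm high, walls and floor 4 mm, fixed on the bench; x and y along its sides, z up. Pump and tray stand left and right of the middle, either way round.
- big_roll: bystander, leave alone: a wider, flatter tape roll (96 mm across, 24 mm high) lying on the bench; origin at its underside
- spatula: bystander, leave alone: a thin steel lab spatula 170 mm long, 16 mm wide, 6 mm thick, lying flat on the bench between pump and tray; origin at its underside
- jar: bystander, leave alone: an amber screw-cap jar, 60 mm across, 85 mm high; origin at its underside
- flask: bystander, leave alone: a white bottle, 68 mm across, 150 mm high; origin at its underside
- tip_box: bystander, leave alone: a pipette-tip box with clear lid, 88 x 123 x 67 mm; origin at its underside
- dish: bystander, leave alone: a shallow white dish, 90 mm across, 14 mm high; origin at its underside
- rack: bystander, leave alone: a white tube rack 100 x 200 mm with capped tubes, 93 mm high; origin at its underside
There are look-alikes about, which are no part of the job. Leave any orange or red look-alike of the part that bears pump_mouth alone.

How it is judged (in metres and radians):
On the way, in this order (a step that is already met when the one before it is completed fails the run):
1. the tape roll is off the pump, lies flat in the tray and is let go, with the rod still down (x of tape_mid in the frame of tray_in between -0.06 and 0.06 m and y of tape_mid in the frame of tray_in between -0.05 and 0.05 m and z of tape_mid in the frame of tray_in below 0.03 m and (angle between tape_mid's own z axis and vertical below 0.12 rad or angle between tape_mid's own z axis and vertical above 3.02 rad) and contact force between the fingers and tape below 0.05 N and linear speed of tape below 0.03 m/s and value of joint plunger below 0.01 m), for 0.2 s.
2. the gripper holds the rod drawn out to its mark (value of joint plunger between 0.054 and 0.066 m and contact force between the fingers and plunger above 2 N), for 0.5 s.
At the end, for the whole second after the job is handed in: The gripper still holds the pull knob with the rod drawn out 60 mm (within 6 mm) and still, and the tape roll lies flat (within 0.12 rad), released and at rest on the floor of the tray, its centre within 60 mm (x) and 50 mm (y) of the tray's centre (all of step 2 and x of tape_mid in the frame of tray_in between -0.06 and 0.06 m and y of tape_mid in the frame of tray_in between -0.05 and 0.05 m and z of tape_mid in the frame of tray_in below 0.03 m and (angle between tape_mid's own z axis and vertical below 0.12 rad or angle between tape_mid's own z axis and vertical above 3.02 rad) and contact force between the fingers and tape below 0.05 N and linear speed of tape below 0.03 m/s and velocity of joint plunger between -0.01 and 0.01 m/s and contact force between tape and plunger below 0.05 N); the arm keeps its last pose, push and grip.
It fails at once if the tape roll is dropped (it falls freely faster than 0.7 m/s) (contact force between the fingers and tape below 0.02 N and linear speed of tape above 0.7 m/s).
It fails at once if one of the other things on the bench is moved by more than 30 mm or tipped (distance of any of big_roll, spatula, jar, flask, tip_box, dish, rack from where it was at the start of the episode above 0.03 m or angle between any of big_roll, spatula, jar, flask, tip_box, dish, rack's own z axis and vertical above 0.4 rad).
It also fails if it takes over 54 s, if anything falls off the work surface, if the arm or the gripper's body presses on something with over 40 N, if the wrist force passes 120 N, or if a joint passes its speed limit or range.

## Robot

A 6-joint arm with a two-finger parallel gripper is mounted at the origin on the work surface. World frame = base frame: x ahead of the robot, y to its left, z up, the work surface at z = 0. Lengths are in m, angles in degrees, forces in N, time in s.
With the tool pointing down it reaches from about 0.375 to 0.975 m from the base axis. Payload 3.8 kg.
Tool frame: the origin (TCP) lies at the very end of the fingers, on their centre line; the grasp point (between the pads) lies 19 mm behind it (robot.tcp_to_grasp is the z of the grasp point in the tool frame, in m); z points along the fingers, y is the line along which they close (so a half turn about z gives the same grasp; the last joint's range is limited). The gripper opens to 88 mm and grips with 3 to 60 N. Pads are 18 mm wide; open, the fingers measure 123 mm over their backs; the gripper's body (75 mm by 187 mm) begins 45 mm behind the grasp point.
Start: joints at [-77.515, 15.12, 91.902, -0, 72.978, -2.114], TCP at [0.17, -0.653, 0.199] pointing down, gripper open.
Joint ranges: [-150.88, 150.88], [-54.13, 125.18], [17.81, 147.31], [-75.09, 255.09], [0, 152.58], [-146.25, 146.25]. Speed limits (degrees/s): [147.25, 147.25, 180, 180, 180, 180].

## Interface

Orientations are given as [roll, pitch, yaw] about the fixed x, y, z axes, in that order (R = Rz(yaw) Ry(pitch) Rx(roll)).
In Python, from rig import robot, imaging, job_done gives the robot as it stands.
- The arm moves only by the tool arm_command, never from a script. Its argument "rows" is a list of rows, each a list of 7 numbers: the shift along the tool's x, y, z in mm, then the turn, a rotation vector about the tool's x, y, z in rad, then the gripper's target within -1 to 1 (shut at 1, half-way at 0, fully open at -1). In form: [[dx, dy, dz, wx, wy, wz, hand], ...]. A call has 1 to 8 rows; each row shifts and turns the commanded pose from where the row before left it, along the tool's axes as they then stand; what a row does not reach is not made up. A row lasts 1/12 s, in which the tool goes at most 41.7 mm and 7.16 degrees, less where a joint would pass 70% of its speed; a pose out of reach is approached as far as the arm can. A call is refused whole if a number of a shift passes 41.7 or a number of a turn 0.125, either way. A call with a gripper value outside its range is refused whole. The fingers move at their own pace and stop on an object; the grip force is fixed at half the most. Time passes only in rows, so rows that do not move let the fingers close. It gives the time, the measured TCP pose, the force, the opening and the grip force at its end, in the units of the state.
- robot.read_state(): the state, without advancing time (a new reading comes with each control period).
- imaging.capture(name): name is "scene" or "top"; returns the picture (420x560x3 uint8, red, green, blue); there is no depth.
- imaging.camera_info(name): a dict with "mtx" (3x3 intrinsics, pixels), "dist" ([k1, k2, p1, p2, k3] as OpenCV has them; the pictures are not rectified), "extrinsics" (4x4, takes a point from camera to world coordinates). Camera axes: x right, y up, looking along -z (the intrinsics and any distortion apply to the point x, -y, -z); pixel columns grow to the right and rows downward; lengths in m; the calibration is good to about 2 mm. A picture is of the moment at which its call begins. camera_info takes no time and is no camera call.
- job_done(): hands the job in; it is judged then, once.
Trained networks look in the newest picture that a camera, given by its name, has taken for a name from the list of things; names that differ only in an ending like _2 or _b are one class to them, and where a whole thing is asked for, a point or a joint stands for the part that bears it (a point fixed in the world has none). Each returns a list of dicts, best first, with "p" (0 to 1); they miss things now and then, are a little off and sometimes report something else, mostly with a low value. They report only what shows in the picture. A call takes as long as a camera call. They do not tell look-alikes from the thing itself.
- imaging.regions_of(target, camera): "region" (420x560 bool, what is visible of it) and "extent" ([left, top, right, bottom] in pixels, round what is visible of it).
The state is a dict: "time": time; "qpos": joint angles; "dq": joint speeds; "joint_efforts": joint torques, N m; "eef_pos": TCP position; "tool_rot": TCP orientation; "wrist_force": force on the tool from outside, world axes, zero at the start; "wrist_torque": the same for the moment, N m; "finger_gap": finger opening in m; "grasp_force": force on a finger pad.
Only numpy, scipy, OpenCV 4.12 (cv2) and the standard library are available. Lean on these libraries where they do the work, as an engineer would, in place of code of your own. Each camera call takes 0.05 s, during which the arm holds its last target. There are 200 camera calls.

## Working session

There is one attempt and no reset: what is moved stays moved. The work goes in short steps, Python scripts to look and compute and a tool call to move; the robot and the scene stay as the last step left them, time stands still between calls to the robot, and variables do not carry over. Pictures are saved under pics/ and viewed, at most 10 in all, crops included, and the job is handed in when it is done.

Besides the shell and the picture viewer there is one more tool, called as name([rows], argument=value, ...), one row to a line, values as JSON. arm_command: Moves the arm, as the interface text tells. Its arguments: {"type":"object","properties":{"rows":{"type":"array"}},"required":["rows"]}

```bash
ls; mkdir -p pics; python3 - <<'E'
from rig import robot, imaging
import cv2,numpy as np
s=robot.read_state();print({k:np.round(v,3).tolist() for k,v in s.items()})
for c in("scene","top"):
    im=imaging.capture(c);cv2.imwrite(f"pics/{c}0.png",im[:,:,::-1]);i=imaging.camera_info(c);print(c,np.round(i["mtx"],1).tolist(),i["dist"],np.round(i["extrinsics"],3).tolist())
    for t in("pump_mouth","tape_mid","tray_in","plunger"):
        for r in imaging.regions_of(t,c)[:3]:
            ys,xs=np.nonzero(r["region"]);print(c,t,round(r["p"],2),r["extent"],round(xs.mean(),1),round(ys.mean(),1),im[r["region"]].mean(0).round())
E
```

```text
pics
{'time': 0.0, 'qpos': [-77.517, 15.168, 91.979, 0.0, 72.976, -2.116], 'dq': [-0.063, -0.096, 0.071, -0.024, -0.005, -0.015], 'joint_efforts': [-0.0, -50.212, -35.688, 0.072, 0.029, -0.0], 'eef_pos': [0.17, -0.652, 0.197], 'tool_rot': [-179.877, -0.005, 14.599], 'wrist_force': [0.167, -0.389, 0.312], 'wrist_torque': [-0.063, 0.018, -0.009], 'grasp_force': 0.0, 'finger_gap': 0.088}
scene [[489.7, 0.0, 277.6], [0.0, 489.7, 212.9], [0.0, 0.0, 1.0]] [-0.14191424  0.          0.          0.          0.        ] [[-0.028, -0.673, 0.739, 1.586], [0.999, -0.004, 0.034, 0.061], [-0.02, 0.739, 0.673, 1.08], [0.0, 0.0, 0.0, 1.0]]
scene pump_mouth 0.89 [308.5, 164.8, 342.9, 208.2] 324.5 188.3 [105.  62.  36.]
scene pump_mouth 0.6 [352.0, 157.5, 396.8, 200.3] 375.2 182.9 [88. 32. 29.]
scene pump_mouth 0.55 [325.8, 195.6, 371.0, 245.6] 347.8 228.6 [56. 54. 52.]
scene tape_mid 0.95 [342.4, 189.4, 362.3, 219.9] 349.7 205.6 [95. 95. 84.]
scene tray_in 0.88 [211.8, 209.7, 262.7, 251.3] 236.3 229.9 [104. 103. 100.]
scene plunger 0.61 [348.5, 194.8, 356.7, 202.6] 350.6 198.6 [41. 40. 37.]
scene plun
[... 348 characters left out ...]
, 1.051], [0.0, 0.0, 0.0, 1.0]]
top pump_mouth 0.89 [179.0, 214.0, 221.8, 264.2] 197.3 239.2 [73. 70. 67.]
top pump_mouth 0.84 [196.5, 284.2, 240.6, 336.7] 217.4 309.3 [164. 107.  24.]
top pump_mouth 0.79 [119.8, 293.4, 175.0, 353.5] 144.8 322.2 [147.  35.  29.]
top tape_mid 0.59 [168.6, 217.3, 200.0, 247.0] 183.0 230.8 [141. 143. 124.]
top tray_in 0.74 [293.0, 199.4, 372.3, 278.5] 332.4 239.0 [155. 153. 144.]
top tray_in 0.39 [176.0, 224.7, 187.1, 235.3] 181.5 230.5 [49. 48. 45.]
top tray_in 0.22 [177.1, 214.1, 220.6, 263.7] 197.1 239.2 [74. 71. 68.]
top plunger 0.6 [118.6, 318.1, 135.4, 334.1] 126.7 326.3 [54. 30. 29.]
top plunger 0.47 [200.1, 308.2, 215.3, 320.2] 207.8 312.7 [62. 48. 38.]
```

```bash
cat > h.py <<'E'
import cv2,numpy as np
from rig import robot, imaging
def ray(c,u,v):
    i=imaging.camera_info(c);E=np.array(i["extrinsics"])
    x,y=cv2.undistortPoints(np.array([[[u,v]]],float),np.array(i["mtx"]),np.array(i["dist"]))[0,0]
    return E[:3,3],E[:3,:3]@np.array([x,-y,-1])
def at(c,u,v,z):
    o,d=ray(c,u,v);return (o+d*(z-o[2])/d[2]).round(4)
def px(c,p):
    i=imaging.camera_info(c);E=np.linalg.inv(np.array(i["extrinsics"]));q=E[:3,:3]@np.array(p,float)+E[:3,3]
    q=q*[1,-1,-1];return cv2.projectPoints(q[None],np.zeros(3),np.zeros(3),np.array(i["mtx"]),np.array(i["dist"]))[0].ravel()
def tri(a,b):
    (o,d),(p,e)=ray("scene",*a),ray("top",*b);s=np.linalg.lstsq(np.c_[d,-e],p-o,rcond=None)[0]
    return ((o+d*s[0]+p+e*s[1])/2).round(4),np.linalg.norm(o+d*s[0]-p-e*s[1])
E
python3 - <<'E'
from h import *
print("tape",tri((349.7,205.6),(183,230.8)))
print("knobtop",at("top",181.5,230.5,.142),"knob scene",at("scene",350.6,198.6,.142))
print("tray",at("top",332.4,239,.008),at("scene",236.3,229.9,.008))
for c in("scene","top"):
    im=cv2.imread(f"pics/{c}0.png")
    a=im if c=="top" else im[120:300,160:440]
    cv2.imwrite(f"pics/{c}1.png",cv2.resize(a,(800,600) if c=="top" else (800,514),interpolation=cv2.INTER_CUBIC))
E
```

```text
tape (array([0.4898, 0.2274, 0.112 ]), np.float64(0.0017590624467112037))
knobtop [0.4866 0.2239 0.142 ] knob scene [0.4931 0.2266 0.142 ]
tray [ 0.484  -0.1199  0.008 ] [ 0.4897 -0.1206  0.008 ]
```

View pics/top1.png

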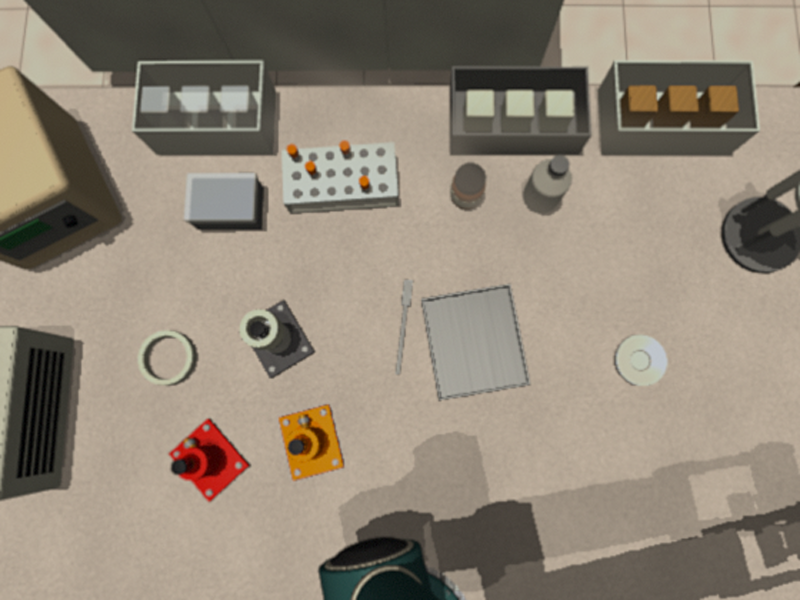

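View pics/scene1.png

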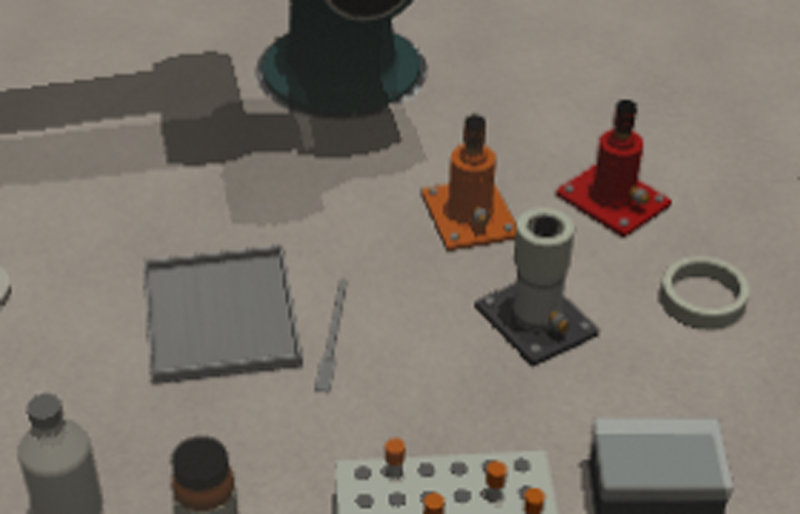

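The top view shows the grey pump with the tape at about (183, 230) in full-picture pixels, the tray at (332, 239), the orange and red look-alikes at (217, 309) and (145, 322), and the spatula between pump and tray. The scene view agrees. I'll refine with a silhouette fit.

```bash
cat >> h.py <<'E'
from scipy.optimize import minimize
def fit(regs,x0,r,z0,z1):
    t=np.linspace(0,2*np.pi,40)
    def cost(p,ret=0):
        s=[]
        for c,m in regs.items():
            P=[px(c,(p[0]+r*np.cos(a),p[1]+r*np.sin(a),z)) for a in t for z in(z0,z1)]
            h=cv2.convexHull((np.array(P)*8*16).astype(np.int32).reshape(-1,1,2))
            M=cv2.resize(m.astype(np.uint8),None,fx=8,fy=8,interpolation=0);g=np.zeros_like(M);cv2.fillConvexPoly(g,h,1,shift=4)
            s.append((M&g).sum()/(M|g).sum())
        return s if ret else -np.mean(s)
    o=minimize(cost,x0,method="Nelder-Mead",options=dict(initial_simplex=np.array(x0)+[[0,0],[.006,0],[0,.006]],xatol=3e-4,fatol=1e-3,maxiter=40))
    return o.x.round(4),np.round(cost(o.x,1),2)
def fill(m):
    k,_=cv2.findContours(m.astype(np.uint8),0,2);g=np.zeros(m.shape,np.uint8);cv2.drawContours(g,k,-1,1,-1);return g
E
python3 - <<'E'
from h import *
R={}
for c in("scene","top"):
    imaging.capture(c);R[c]=fill(imaging.regions_of("tape_mid",c)[0]["region"])
for k in (R,{"scene":R["scene"]},{"top":R["top"]}): print(fit(k,[.489,.226],.03,.09,.14))
print("orange",at("top",207.8,312.7,.13),"red",at("top",126.7,326.3,.13))
print(robot.read_state()["time"])
E
```

```text
Traceback (most recent call last):
  File "h.py", line 26, in fit
    o=minimize(cost,x0,method="Nelder-Mead",options=dict(initial_simplex=np.array(x0)+[[0,0],[.006,0],[0,.006]],xatol=3e-4,fatol=1e-3,maxiter=40))
  File "h.py", line 21, in cost
    P=[px(c,(p[0]+r*np.cos(a),p[1]+r*np.sin(a),z)) for a in t for z in(z0,z1)]
       ~~^^^^^^^^^^^^^^^^^^^^^^^^^^^^^^^^^^^^^^^^^
  File "h.py", line 10, in px
    i=imaging.camera_info(c);E=np.linalg.inv(np.array(i["extrinsics"]));q=E[:3,:3]@np.array(p,float)+E[:3,3]
ValueError: time passes only in moves, steps and waits
```

arm_command([
  [0,0,-20,0,0,-0.125,-1],
  [0,0,-20,0,0,-0.125,-1],
  [0,0,-20,0,0,-0.125,-1],
  [0,0,-20,0,0,-0.125,-1],
  [0,0,0,0,0,-0.125,-1],
  [0,0,0,0,0,-0.125,-1],
  [0,0,0,0,0,-0.125,-1],
  [0,0,0,0,0,-0.125,-1],
])

```text
time: 1.37
eef_pos: [0.1701, -0.6533, 0.2791]
tool_rot: [180.0, 0.0, 72.2]
wrist_force: [0.1, 0.1, -0.1]
finger_gap: 0.0882
grasp_force: 0.0
```

arm_command([
  [0,0,0,0,0,-0.125,-1],
  [0,0,0,0,0,-0.125,-1],
  [0,0,0,0,0,-0.125,-1],
  [0,0,0,0,0,-0.125,-1],
  [0,0,0,0,0,0,-1],
])

```text
time: 1.78
eef_pos: [0.1701, -0.6532, 0.2788]
tool_rot: [-180.0, 0.0, 100.7]
wrist_force: [-0.1, -0.6, 0.1]
finger_gap: 0.0882
grasp_force: 0.0
```

```bash
sed -i 's/^from rig import robot, imaging/from rig import robot, imaging\nINFO={c:imaging.camera_info(c) for c in ("scene","top")}/; s/i=imaging.camera_info(c)/i=INFO[c]/' h.py
python3 - <<'E'
from h import *
R={}
for c in("scene","top"):
    imaging.capture(c);R[c]=fill(imaging.regions_of("tape_mid",c)[0]["region"])
for k in (R,{"scene":R["scene"]},{"top":R["top"]}): print(fit(k,[.489,.226],.03,.09,.14))
print("orange",at("top",207.8,312.7,.13),"red",at("top",126.7,326.3,.13))
print(robot.read_state()["time"])
E
```

```text
(array([0.4888, 0.2267]), array([0.6 , 0.93]))
(array([0.4905, 0.229 ]), array([0.61]))
(array([0.4883, 0.226 ]), array([0.93]))
orange [0.31   0.1622 0.13  ] red [0.2799 0.3364 0.13  ]
1.9833
```

arm_command([
  [33.6,19.8,0,0,0,0,-1],
  [33.6,19.8,0,0,0,0,-1],
  [33.6,19.8,0,0,0,0,-1],
  [33.6,19.8,0,0,0,0,-1],
  [33.6,19.8,0,0,0,0,-1],
  [33.6,19.8,0,0,0,0,-1],
  [33.6,19.8,0,0,0,0,-1],
  [33.6,19.8,0,0,0,0,-1],
])

```text
time: 2.65
eef_pos: [0.2769, -0.3582, 0.2789]
tool_rot: [180.0, 0.0, 100.4]
wrist_force: [-0.3, -0.2, -1.1]
finger_gap: 0.0884
grasp_force: 0.0
```

arm_command([
  [33.6,19.8,0,0,0,0,-1],
  [33.6,19.8,0,0,0,0,-1],
  [33.6,19.8,0,0,0,0,-1],
  [33.6,19.8,0,0,0,0,-1],
  [33.6,19.8,0,0,0,0,-1],
  [33.6,19.8,0,0,0,0,-1],
  [33.6,19.8,0,0,0,0,-1],
  [33.6,19.8,0,0,0,0,-1],
])

```text
time: 3.32
eef_pos: [0.3834, -0.0649, 0.2792]
tool_rot: [179.9, 0.0, 100.4]
wrist_force: [0.9, -0.3, -0.4]
finger_gap: 0.0883
grasp_force: 0.0
```

arm_command([
  [33.6,19.8,0,0,0,0,-1],
  [33.6,19.8,0,0,0,0,-1],
  [33.6,19.8,0,0,0,0,-1],
  [33.6,19.8,0,0,0,0,-1],
  [33.6,19.8,0,0,0,0,-1],
  [33.6,19.8,0,0,0,0,-1],
  [33.6,19.8,0,0,0,0,-1],
  [33.6,19.8,0,0,0,0,-1],
])

```text
time: 3.98
eef_pos: [0.49, 0.2287, 0.2789]
tool_rot: [180.0, 0.0, 100.5]
wrist_force: [0.2, -0.6, -0.2]
finger_gap: 0.0882
grasp_force: 0.0
```

arm_command([
  [0,0,30,0,0,0,-1],
  [0,0,30,0,0,0,-1],
  [0,0,19,0,0,0,-1],
  [0,0,0,0,0,0,-1],
])

```text
time: 4.32
eef_pos: [0.4863, 0.2256, 0.1944]
tool_rot: [-179.5, 0.1, 100.5]
wrist_force: [-0.3, -0.5, -1.2]
finger_gap: 0.088
grasp_force: 0.0
```

```bash
python3 - <<'E'
from h import *
im=[imaging.capture(c) for c in("scene","top")]
for _ in range(2): s=robot.read_state();print(s["eef_pos"],s["tool_rot"],s["qpos"]);imaging.capture("top")
R={"top":None}
a=cv2.resize(im[0][120:280,280:420],(400,457),interpolation=2);b=cv2.resize(im[1][160:300,120:260],(400,457),interpolation=2)
cv2.imwrite("pics/a1.png",np.hstack([a,b])[:,:,::-1])
E
```

```text
[0.48931098 0.22638499 0.19938379] [-1.79912166e+02  1.53845527e-02  1.00480381e+02] [2.21790783e+01 4.17717058e-01 1.08418332e+02 2.89856885e-03
 7.12530802e+01 1.16977750e+01]
[0.4903601  0.22669337 0.20089706] [ 1.79923937e+02 -1.76108143e-02  1.00484492e+02] [2.21679840e+01 3.56917756e-01 1.08317657e+02 1.94604033e-03
 7.12473719e+01 1.16828798e+01]
```

View pics/a1.png

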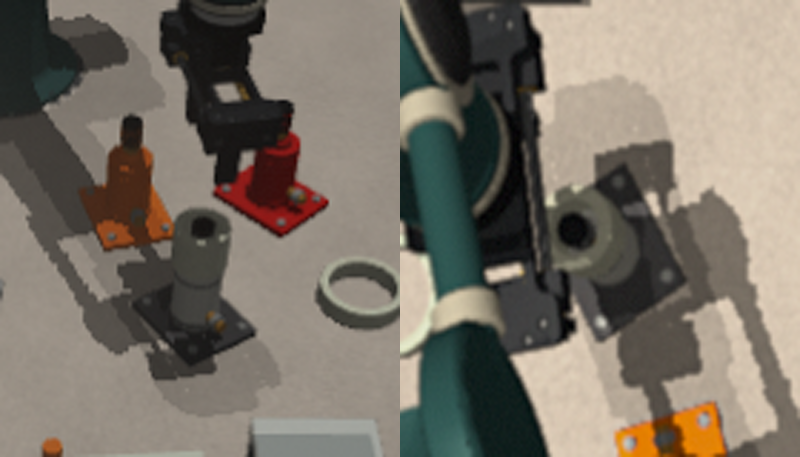

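```bash
python3 - <<'E'
from h import *
for d in(-.053,0,.053): 
    p=(.489+d*.983,.2264+d*.18,.2);print(d,px("scene",p),px("top",p))
print(px("scene",(.489,.2264,.14)))
E
```

```text
-0.053 [347.25071615 171.21074071] [176.54099068 251.02858249]
0 [352.01216184 182.30982055] [173.12179095 225.6996495 ]
0.053 [357.03145777 194.04871589] [169.7840464  200.86854128]
[350.3719352 198.2181885]
```

```bash
python3 - <<'E'
from h import *
u=np.array([.983,.18,0]);v=np.array([.18,-.983,0])
for z in(.264,.32):
  for a in(-.0935,0,.0935):
    p=np.array([.489,.2264,z])+u*a+v*.0375;print(z,a,px("scene",p).round(),px("top",p).round())
im=imaging.capture("scene")
cv2.imwrite("pics/a2.png",cv2.resize(im[130:230,310:410],(600,600),interpolation=2)[:,:,::-1])
E
```

```text
0.264 -0.0935 [333. 147.] [190. 266.]
0.264 0 [341. 166.] [183. 218.]
0.264 0.0935 [350. 187.] [177. 171.]
0.32 -0.0935 [334. 130.] [182. 265.]
0.32 0 [342. 149.] [175. 213.]
0.32 0.0935 [351. 170.] [169. 163.]
```

View pics/a2.png

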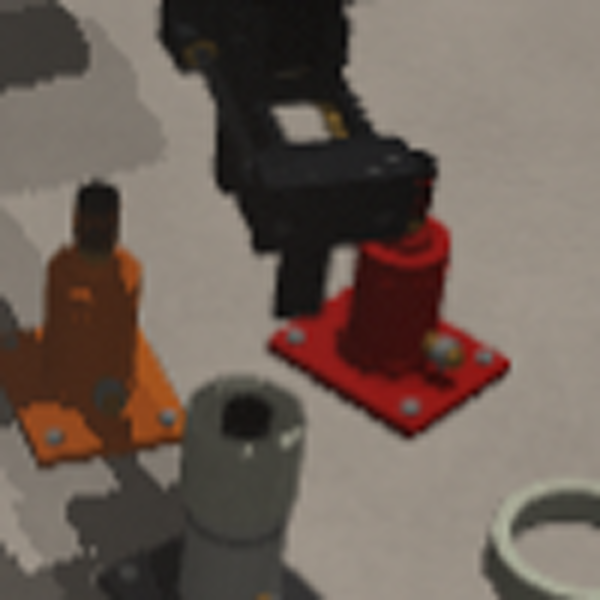

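The tape is at (351, 199) in the scene picture. The near fingertip shows at (360, 182), about 11 px higher than its reported height should give. I'll go down in part and compare again before straddling the tape.

arm_command([
  [0,0,12,0,0,0,-1],
  [0,0,12,0,0,0,-1],
  [0,0,12,0,0,0,-1],
  [0,0,12,0,0,0,-1],
  [0,0,0,0,0,0,-1],
  [0,0,0,0,0,0,-1],
])

```text
time: 5.07
eef_pos: [0.4885, 0.226, 0.1498]
tool_rot: [-179.8, 0.0, 100.5]
wrist_force: [-0.9, 0.2, -0.4]
finger_gap: 0.0881
grasp_force: 0.0
```

```bash
python3 - <<'E'
from h import *
a=imaging.capture("scene");b=imaging.capture("top")
print(robot.read_state()["eef_pos"])
P=[]
for d in(-.053,0,.053):
    p=(.489+d*.983,.2264+d*.18,.152);P.append((px("scene",p).round(1),px("top",p).round(1)))
print(P)
a=cv2.resize(a[140:240,300:400],(400,400),interpolation=2);b=cv2.resize(b[170:270,130:230],(400,400),interpolation=2)
cv2.imwrite("pics/a3.png",np.hstack([a,b])[:,:,::-1])
E
```

```text
[0.4898411  0.22656826 0.15164628]
[(array([346.1, 183.9]), array([182.5, 252.8])), (array([350.7, 195.1]), array([179.2, 228.8])), (array([355.5, 206.9]), array([176. , 205.2]))]
```

View pics/a3.png

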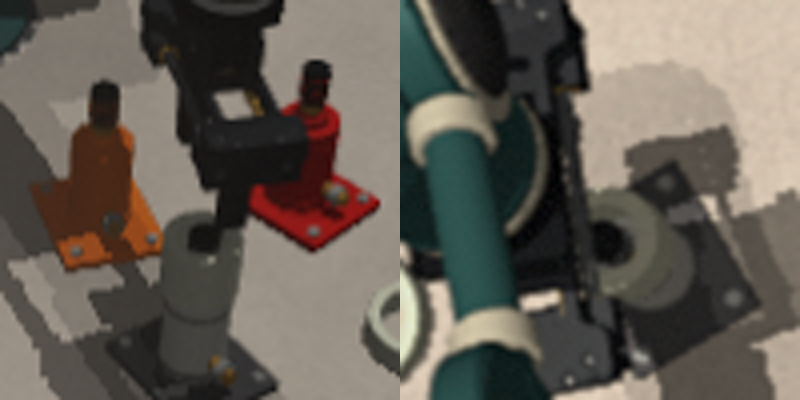

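arm_command([
  [0,0,8,0,0,0,-1],
  [0,0,8,0,0,0,-1],
  [0,0,8,0,0,0,-1],
  [0,0,8,0,0,0,-1],
  [0,0,0,0,0,0,-1],
  [0,0,0,0,0,0,-1],
])

```text
time: 5.67
eef_pos: [0.489, 0.2262, 0.1186]
tool_rot: [-179.9, 0.0, 100.5]
wrist_force: [-0.4, -0.4, 0.7]
finger_gap: 0.088
grasp_force: 0.0
```

```bash
python3 - <<'E'
from h import *
a=imaging.capture("scene");b=imaging.capture("top")
s=robot.read_state();print(s["eef_pos"],s["wrist_force"])
for z in (.12,.16):
  for d in (.044,.061):
    p=(.489+d*.983,.2264+d*.18,z);print(z,d,px("scene",p).round(1))
print("base",px("scene",(0,0,0)))
a=cv2.resize(a[150:250,300:400],(600,600),interpolation=2)
cv2.imwrite("pics/a4.png",a[:,:,::-1])
E
```

```text
[0.48986447 0.22660277 0.1197473 ] [ 0.14114183 -0.72316613  0.26472893]
0.12 0.044 [353.8 213.1]
0.12 0.061 [355.3 217.1]
0.16 0.044 [354.9 202.8]
0.16 0.061 [356.6 206.7]
base [278.75771554 143.57997863]
```

View pics/a4.png

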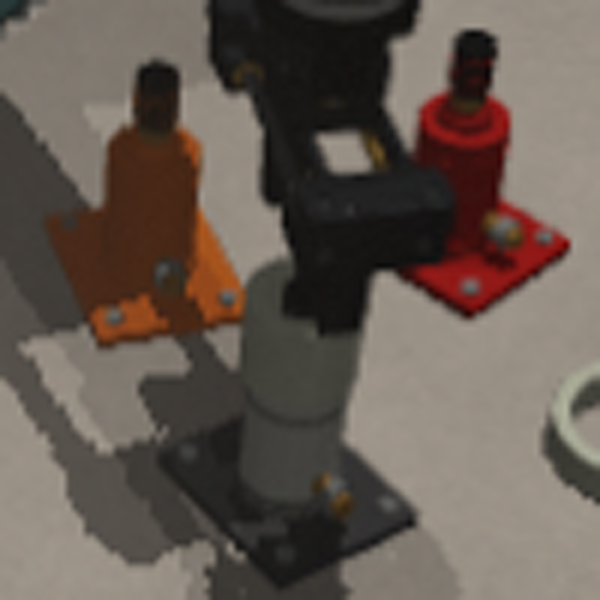

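The near fingertip now shows at (357, 205), which puts it at about z = 0.16 while the reading says 0.12. So the real tips look about 40 mm above the reported TCP. I'll go down to a reading of 0.085, where the body clears the knob either way, and check again.

arm_command([
  [0,0,7,0,0,0,-1],
  [0,0,7,0,0,0,-1],
  [0,0,7,0,0,0,-1],
  [0,0,7,0,0,0,-1],
  [0,0,7,0,0,0,-1],
  [0,0,0,0,0,0,-1],
  [0,0,0,0,0,0,-1],
])

```text
time: 6.35
eef_pos: [0.4891, 0.2263, 0.0837]
tool_rot: [-179.9, 0.0, 100.5]
wrist_force: [0.2, -0.1, 0.5]
finger_gap: 0.0879
grasp_force: 0.0
```

```bash
python3 - <<'E'
from h import *
a=imaging.capture("scene");b=imaging.capture("top")
s=robot.read_state();print(s["eef_pos"],s["wrist_force"])
for z in (.085,.125):
  for d in (.044,.061):
    p=(.489+d*.983,.2264+d*.18,z);print(z,d,px("scene",p).round(1))
a=cv2.resize(a[160:240,310:390],(400,400),interpolation=2);b=cv2.resize(b[170:290,130:250],(400,400),interpolation=2)
cv2.imwrite("pics/a5.png",np.hstack([a,b])[:,:,::-1])
E
```

```text
[0.48990691 0.22661169 0.08477884] [-0.5122722  -0.00615664  0.46162179]
0.085 0.044 [352.8 221.9]
0.085 0.061 [354.3 225.8]
0.125 0.044 [353.9 211.9]
0.125 0.061 [355.5 215.8]
```

View pics/a5.png

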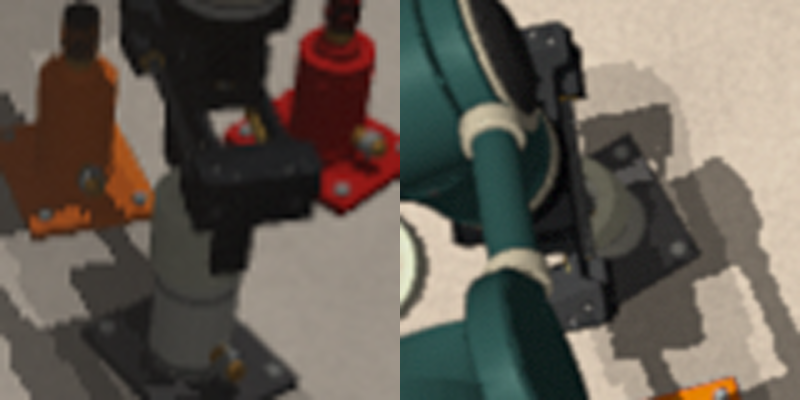

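The fingertip shows at (356, 214), about z = 0.125 against a reading of 0.085, so the offset is still about +40 mm. I'll continue in small steps and watch the force.

arm_command([
  [0,0,3,0,0,0,-1],
  [0,0,3,0,0,0,-1],
  [0,0,2,0,0,0,-1],
  [0,0,0,0,0,0,-1],
])

```text
time: 6.78
eef_pos: [0.4894, 0.2264, 0.0762]
tool_rot: [-180.0, 0.0, 100.5]
wrist_force: [-0.2, -0.3, -0.0]
finger_gap: 0.0883
grasp_force: 0.0
```

arm_command([
  [0,0,1,0,0,0,-1],
  [0,0,1,0,0,0,-1],
  [0,0,0,0,0,0,-1],
])

```text
time: 7.03
eef_pos: [0.4897, 0.2265, 0.0745]
tool_rot: [-180.0, 0.0, 100.5]
wrist_force: [-0.3, 0.8, 0.7]
finger_gap: 0.0882
grasp_force: 0.0
```

arm_command([
  [0,0,1,0,0,0,-1],
  [0,0,1,0,0,0,-1],
  [0,0,0,0,0,0,-1],
])

```text
time: 7.28
eef_pos: [0.4896, 0.2265, 0.0725]
tool_rot: [-180.0, 0.0, 100.5]
wrist_force: [0.3, 0.3, 0.7]
finger_gap: 0.088
grasp_force: 0.0
```

arm_command([
  [0,0,2,0,0,0,-1],
  [0,0,2,0,0,0,-1],
  [0,0,2,0,0,0,-1],
  [0,0,0,0,0,0,-1],
])

```text
time: 7.62
eef_pos: [0.4893, 0.2263, 0.0661]
tool_rot: [-179.9, 0.0, 100.5]
wrist_force: [-0.5, 0.3, 0.2]
finger_gap: 0.088
grasp_force: 0.0
```

arm_command([
  [0,0,2,0,0,0,-1],
  [0,0,2,0,0,0,-1],
  [0,0,0,0,0,0,-1],
])

```text
time: 7.87
eef_pos: [0.4894, 0.2264, 0.0622]
tool_rot: [-180.0, 0.0, 100.5]
wrist_force: [-0.2, 0.8, -0.5]
finger_gap: 0.0878
grasp_force: 0.0
```

```bash
python3 - <<'E'
from h import *
a=imaging.capture("scene");b=imaging.capture("top")
s=robot.read_state();print(s["eef_pos"],s["wrist_force"])
for z in (.062,.10):
  for d in (.044,.061):
    p=(.489+d*.983,.2264+d*.18,z);print(z,d,px("scene",p).round(1))
a=cv2.resize(a[170:240,320:390],(600,600),interpolation=2)
cv2.imwrite("pics/a6.png",a[:,:,::-1])
E
```

```text
[0.48966392 0.22647088 0.0625534 ] [ 0.48892791 -0.24233129  0.35382138]
0.062 0.044 [352.1 227.5]
0.062 0.061 [353.6 231.4]
0.1 0.044 [353.2 218.2]
0.1 0.061 [354.7 222.1]
```

View pics/a6.png

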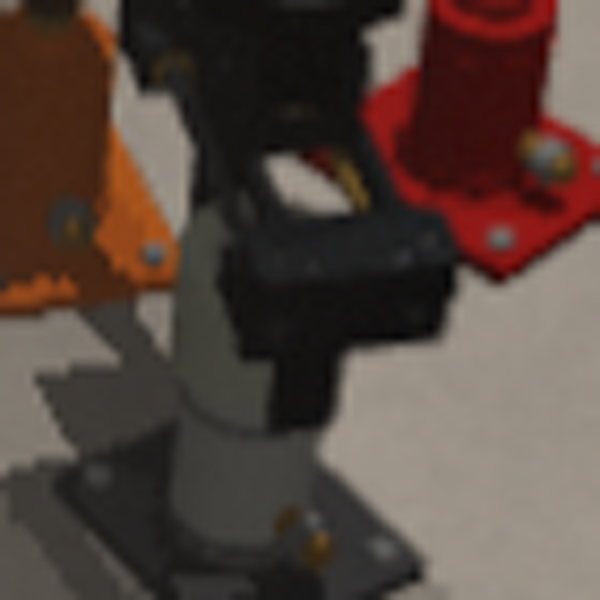

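The tip shows at (355.6, 220), about z = 0.105 and near the bottom of the tape, which is right for gripping it. Closing now.

arm_command([
  [0,0,0,0,0,0,0.2],
  [0,0,0,0,0,0,0.5],
  [0,0,0,0,0,0,1],
  [0,0,0,0,0,0,1],
  [0,0,0,0,0,0,1],
  [0,0,0,0,0,0,1],
  [0,0,0,0,0,0,1],
  [0,0,0,0,0,0,1],
])

```text
time: 8.63
eef_pos: [0.4898, 0.2266, 0.0628]
tool_rot: [180.0, -0.0, 100.5]
wrist_force: [-0.6, 0.4, 0.8]
finger_gap: 0.0587
grasp_force: 30.0
```

arm_command([
  [0,0,-5,0,0,0,1],
  [0,0,-8,0,0,0,1],
  [0,0,-12,0,0,0,1],
  [0,0,-15,0,0,0,1],
  [0,0,-15,0,0,0,1],
  [0,0,-15,0,0,0,1],
  [0,0,-15,0,0,0,1],
  [0,0,-15,0,0,0,1],
])

```text
time: 9.3
eef_pos: [0.49, 0.2267, 0.1649]
tool_rot: [179.9, -0.0, 100.5]
wrist_force: [0.6, 0.0, -1.1]
finger_gap: 0.0591
grasp_force: 30.0
```

```bash
python3 - <<'E'
from h import *
imaging.capture("scene");b=imaging.capture("top")
s=robot.read_state();print(s["eef_pos"],s["wrist_force"],s["finger_gap"])
r=imaging.regions_of("tray_in","top")[0];print(r["p"],r["extent"])
m=r["region"].astype(np.uint8);k=max(cv2.findContours(m,0,2)[0],key=cv2.contourArea);q=cv2.minAreaRect(k);print(q,at("top",*q[0],.012),at("top",*q[0],.017))
print([at("top",*p,.017).tolist() for p in cv2.boxPoints(q)])
for c in("scene","top"):
  for t in("tape_mid","plunger"): print(c,t,[(round(r["p"],2),np.round(r["extent"]).tolist()) for r in imaging.regions_of(t,c)[:4]])
E
```

```text
[0.49225459 0.22756908 0.16709637] [ 0.96184228 -1.01097959 -1.37818523] 0.05912643875337014
0.91 [295.7, 201.1, 368.4, 280.1]
((332.6839599609375, 239.0120086669922), (72.53804016113281, 64.84597778320312), 79.69515228271484) [ 0.4836 -0.1202  0.012 ] [ 0.483  -0.1197  0.017 ]
[[0.5578, -0.0246, 0.017], [0.588, -0.1849, 0.017], [0.4099, -0.2126, 0.017], [0.3812, -0.0565, 0.017]]
scene tape_mid [(0.59, [344.0, 166.0, 352.0, 187.0]), (0.25, [362.0, 268.0, 414.0, 302.0])]
scene plunger [(0.66, [322.0, 158.0, 331.0, 176.0]), (0.46, [348.0, 194.0, 355.0, 208.0])]
top tape_mid [(0.61, [173.0, 208.0, 189.0, 235.0])]
top plunger [(0.68, [200.0, 307.0, 215.0, 321.0])]
```

arm_command([
  [-20,-4,0,0,0,0,1],
  [-30,-6,0,0,0,0,1],
  [-35,-7,0,0,0,0,1],
  [-35,-7,0,0,0,0,1],
  [-35,-7,0,0,0,0,1],
  [-35,-7,0,0,0,0,1],
  [-35,-7,0,0,0,0,1],
  [-35,-7,0,0,0,0,1],
])

```text
time: 10.32
eef_pos: [0.4851, -0.0401, 0.1616]
tool_rot: [-179.9, -0.0, 100.6]
wrist_force: [0.6, 0.1, -1.7]
finger_gap: 0.059
grasp_force: 30.0
```

arm_command([
  [-35,-7,0,0,0,0,1],
  [-30,-8,0,0,0,0,1],
  [-15,-4,20,0,0,0,1],
  [0,0,25,0,0,0,1],
  [0,0,25,0,0,0,1],
  [0,0,20,0,0,0,1],
  [0,0,10,0,0,0,1],
  [0,0,0,0,0,0,1],
])

```text
time: 10.98
eef_pos: [0.4789, -0.1198, 0.0592]
tool_rot: [-179.6, -0.2, 100.5]
wrist_force: [-0.3, 0.1, -1.4]
finger_gap: 0.0589
grasp_force: 30.0
```

```bash
python3 - <<'E'
from h import *
a=imaging.capture("scene");b=imaging.capture("top")
s=robot.read_state();e=s["eef_pos"];print(e,s["wrist_force"],s["finger_gap"],s["tool_rot"])
z=e[2]+.028
print("tape bottom front exp",px("scene",(e[0]+.03,e[1],z)),"touch front exp",px("scene",(e[0]+.03,e[1],.004)))
for c in("scene","top"): print(c,[(round(r["p"],2),np.round(r["extent"]).tolist()) for r in imaging.regions_of("tape_mid",c)[:4]])
a=cv2.resize(a[170:270,190:290],(400,400),interpolation=2);b=cv2.resize(b[180:300,270:390],(400,400),interpolation=2)
cv2.imwrite("pics/b1.png",np.hstack([a,b])[:,:,::-1])
E
```

```text
[ 0.48201844 -0.12055819  0.06254284] [ 0.12827801  0.22705135 -0.38764173] 0.059122436033925606 [-1.79947949e+02 -2.74070279e-02  1.00554191e+02]
tape bottom front exp [233.50550343 215.38366704] touch front exp [235.75546132 235.82767939]
scene [(0.56, [227.0, 206.0, 245.0, 215.0])]
top []
```

View pics/b1.png

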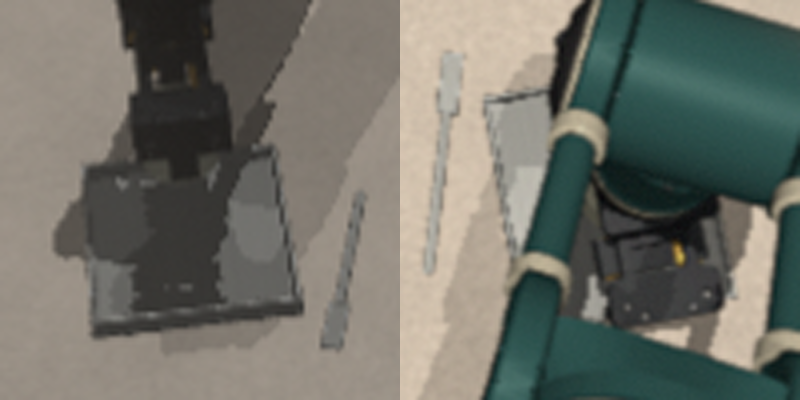

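Tape held over the tray, its underside at about (233, 215) in the scene picture as expected (z ≈ 0.09). Lowering it about 78 mm first, then in small steps.

arm_command([
  [0,0,12,0,0,0,1],
  [0,0,16,0,0,0,1],
  [0,0,16,0,0,0,1],
  [0,0,14,0,0,0,1],
  [0,0,10,0,0,0,1],
  [0,0,6,0,0,0,1],
  [0,0,2,0,0,0,1],
  [0,0,0,0,0,0,1],
])

```text
time: 11.85
eef_pos: [0.4822, -0.1207, -0.0135]
tool_rot: [-180.0, -0.0, 100.5]
wrist_force: [0.2, 0.7, -1.1]
finger_gap: 0.0591
grasp_force: 30.0
```

arm_command([
  [0,0,1.5,0,0,0,1],
  [0,0,1.5,0,0,0,1],
  [0,0,1,0,0,0,1],
  [0,0,0,0,0,0,1],
])

```text
time: 12.18
eef_pos: [0.4824, -0.1208, -0.017]
tool_rot: [180.0, 0.0, 100.5]
wrist_force: [-0.3, -0.2, -0.9]
finger_gap: 0.0588
grasp_force: 30.0
```

arm_command([
  [0,0,1,0,0,0,1],
  [0,0,1,0,0,0,1],
  [0,0,0,0,0,0,1],
])

```text
time: 12.43
eef_pos: [0.4821, -0.1207, -0.0194]
tool_rot: [-180.0, -0.0, 100.5]
wrist_force: [-0.2, -0.3, -1.8]
finger_gap: 0.0593
grasp_force: 30.0
```

Negative TCP heights with no contact confirm the reading offset. The expected touchdown reading is about -0.023.

arm_command([
  [0,0,1,0,0,0,1],
  [0,0,1,0,0,0,1],
  [0,0,0,0,0,0,1],
])

```text
time: 12.68
eef_pos: [0.482, -0.1207, -0.0215]
tool_rot: [-180.0, -0.0, 100.5]
wrist_force: [0.2, 0.0, -1.0]
finger_gap: 0.0591
grasp_force: 30.0
```

arm_command([
  [0,0,1,0,0,0,1],
  [0,0,1,0,0,0,1],
  [0,0,0,0,0,0,1],
])

```text
time: 12.93
eef_pos: [0.4823, -0.1207, -0.0232]
tool_rot: [180.0, 0.0, 100.5]
wrist_force: [-0.5, -0.9, 0.2]
finger_gap: 0.0589
grasp_force: 30.0
```

arm_command([
  [0,0,0.7,0,0,0,1],
  [0,0,0,0,0,0,1],
  [0,0,0,0,0,0,1],
])

```text
time: 13.18
eef_pos: [0.4823, -0.1208, -0.0232]
tool_rot: [-180.0, -0.0, 100.5]
wrist_force: [-2.3, 1.3, 6.0]
finger_gap: 0.0587
grasp_force: 30.0
```

Touchdown with 6 N. Opening the fingers.

arm_command([
  [0,0,0,0,0,0,-0.6],
  [0,0,0,0,0,0,-0.8],
  [0,0,0,0,0,0,-0.8],
  [0,0,0,0,0,0,-0.8],
  [0,0,0,0,0,0,-0.8],
  [0,0,0,0,0,0,-0.8],
  [0,0,0,0,0,0,-0.8],
])

```text
time: 13.77
eef_pos: [0.4821, -0.1207, -0.0241]
tool_rot: [-180.0, -0.0, 100.5]
wrist_force: [0.6, -0.0, 0.1]
finger_gap: 0.0794
grasp_force: 0.0
```

arm_command([
  [0,0,-5,0,0,0,-0.8],
  [0,0,-15,0,0,0,-0.8],
  [0,0,-25,0,0,0,-0.8],
  [0,0,-35,0,0,0,-1],
  [0,0,-40,0,0,0,-1],
  [0,0,-40,0,0,0,-1],
  [0,0,-30,0,0,0,-1],
  [0,0,0,0,0,0,-1],
])

```text
time: 14.43
eef_pos: [0.4873, -0.1222, 0.1746]
tool_rot: [179.3, 0.4, 100.5]
wrist_force: [0.4, 0.3, 1.4]
finger_gap: 0.088
grasp_force: 0.0
```

```bash
python3 - <<'E'
from h import *
im={c:imaging.capture(c) for c in("scene","top")}
s=robot.read_state();print(s["eef_pos"])
for c in im:
  for t in("tape_mid","plunger"): print(c,t,[(round(r["p"],2),np.round(r["extent"]).tolist()) for r in imaging.regions_of(t,c)[:4]])
r=imaging.regions_of("tape_mid","scene")[0];print("tape",fit({"scene":fill(r["region"])},[.483,-.12],.03,.004,.054))
# the knob: fit dark region near the known spot
M={}
for c in im:
    rs=imaging.regions_of("plunger",c);q=px(c,(.489,.226,.126))
    rs=[r for r in rs if np.hypot(*(np.array(r["extent"][:2])/2+np.array(r["extent"][2:])/2-q))<15]
    if rs: M[c]=rs[0]["region"]
    u,v=q.astype(int);print(c,q);
print(fit(M,[.489,.226],.012,.11,.142) if M else "none")
for c in M: print(c,fit({c:M[c]},[.489,.226],.012,.11,.142))
a=cv2.resize(im["scene"][150:270,210:390],(800,533),interpolation=2)
cv2.imwrite("pics/c1.png",a[:,:,::-1])
E
```

```text
[ 0.48346317 -0.12110551  0.16813439]
scene tape_mid [(0.71, [225.0, 211.0, 248.0, 235.0])]
scene plunger [(0.58, [346.0, 193.0, 356.0, 209.0])]
top tape_mid [(0.65, [100.0, 226.0, 139.0, 273.0])]
top plunger [(0.56, [203.0, 308.0, 215.0, 317.0]), (0.48, [172.0, 222.0, 191.0, 239.0])]
tape (array([ 0.4841, -0.1194]), array([0.93]))
scene [349.86433923 201.80482814]
top [182.43135504 230.35386995]
(array([0.4881, 0.2281]), array([0.81, 0.88]))
scene (array([0.4878, 0.2294]), array([0.83]))
top (array([0.4879, 0.227 ]), array([0.9]))
```

View pics/c1.png

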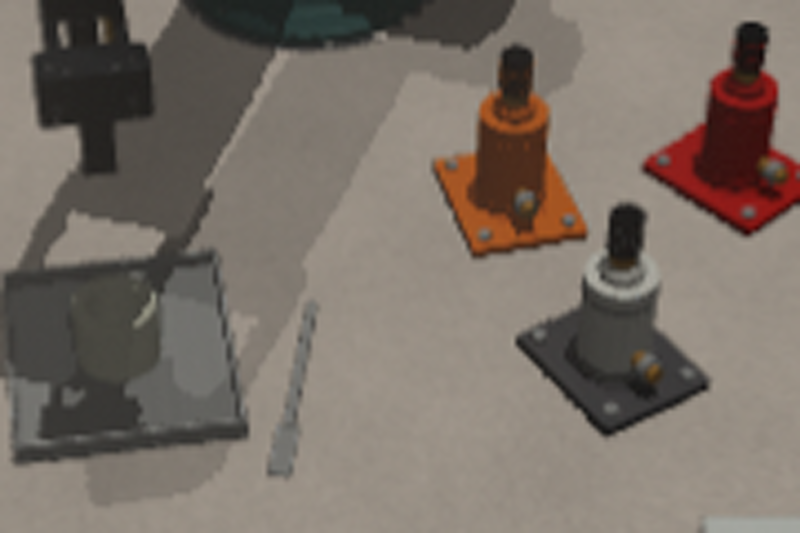

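The tape stands flat in the tray, shown at about (237, 224) and fitted at (0.484, -0.119). The pump's black knob is free at about (351, 202), at (0.488, 0.227). Moving over to the knob.

arm_command([
  [25,5,0,0,0,0,-1],
  [35,7,0,0,0,0,-1],
  [35,7,0,0,0,0,-1],
  [35,7,0,0,0,0,-1],
  [35,7,0,0,0,0,-1],
  [35,7,0,0,0,0,-1],
  [35,7,0,0,0,0,-1],
  [35,7,0,0,0,0,-1],
])

```text
time: 15.55
eef_pos: [0.4851, 0.1562, 0.1652]
tool_rot: [-179.9, 0.0, 100.5]
wrist_force: [0.9, 1.1, 0.6]
finger_gap: 0.088
grasp_force: 0.0
```

arm_command([
  [35,8,0,0,0,0,-1],
  [28,6,0,0,0,0,-1],
  [8,1,0,0,0,0,-1],
  [0,0,0,0,0,0,-1],
  [0,0,0,0,0,0,-1],
  [0,0,15,0,0,0,-1],
  [0,0,15,0,0,0,-1],
  [0,0,0,0,0,0,-1],
])

```text
time: 16.22
eef_pos: [0.4854, 0.2243, 0.1328]
tool_rot: [-179.7, 0.1, 100.4]
wrist_force: [-0.9, -0.2, -0.5]
finger_gap: 0.0878
grasp_force: 0.0
```

arm_command([
  [0,0,0,0,0,0,-1],
  [0,0,0,0,0,0,-1],
])

```text
time: 16.38
eef_pos: [0.488, 0.2261, 0.1365]
tool_rot: [180.0, 0.0, 100.5]
wrist_force: [0.1, 0.2, 0.2]
finger_gap: 0.0879
grasp_force: 0.0
```

Positioned at (0.488, 0.226). Going down 67 mm to a reading of about 0.070.

arm_command([
  [0,0,15,0,0,0,-1],
  [0,0,15,0,0,0,-1],
  [0,0,15,0,0,0,-1],
  [0,0,10,0,0,0,-1],
  [0,0,8,0,0,0,-1],
  [0,0,4,0,0,0,-1],
  [0,0,0,0,0,0,-1],
  [0,0,0,0,0,0,-1],
])

```text
time: 17.05
eef_pos: [0.488, 0.2272, 0.0695]
tool_rot: [180.0, -0.0, 100.5]
wrist_force: [0.7, -0.1, 0.3]
finger_gap: 0.0882
grasp_force: 0.0
```

arm_command([
  [0,0,0,0,0,0,0],
  [0,0,0,0,0,0,0.3],
  [0,0,0,0,0,0,1],
  [0,0,0,0,0,0,1],
  [0,0,0,0,0,0,1],
  [0,0,0,0,0,0,1],
  [0,0,0,0,0,0,1],
  [0,0,0,0,0,0,1],
])

```text
time: 17.72
eef_pos: [0.4876, 0.2272, 0.069]
tool_rot: [180.0, -0.0, 100.5]
wrist_force: [1.5, -0.2, 0.2]
finger_gap: 0.0371
grasp_force: 0.0
```

arm_command([
  [0,0,0,0,0,0,1],
  [0,0,0,0,0,0,1],
  [0,0,0,0,0,0,1],
  [0,0,0,0,0,0,1],
])

```text
time: 18.05
eef_pos: [0.4888, 0.2274, 0.069]
tool_rot: [179.9, -0.0, 100.5]
wrist_force: [4.4, 0.9, -5.4]
finger_gap: 0.0233
grasp_force: 30.0
```

Gripped: gap 23 mm, 30 N. Drawing up.

arm_command([
  [0,0,-3,0,0,0,1],
  [0,0,-5,0,0,0,1],
  [0,0,-5,0,0,0,1],
  [0,0,-5,0,0,0,1],
  [0,0,-5,0,0,0,1],
  [0,0,-5,0,0,0,1],
  [0,0,-2,0,0,0,1],
  [0,0,0,0,0,0,1],
])

```text
time: 18.72
eef_pos: [0.4888, 0.2274, 0.0989]
tool_rot: [179.9, -0.0, 100.5]
wrist_force: [6.2, 1.1, -8.3]
finger_gap: 0.0232
grasp_force: 30.0
```

arm_command([
  [0,0,-3,0,0,0,1],
  [0,0,-5,0,0,0,1],
  [0,0,-5,0,0,0,1],
  [0,0,-5,0,0,0,1],
  [0,0,-5,0,0,0,1],
  [0,0,-5,0,0,0,1],
  [0,0,-2,0,0,0,1],
  [0,0,0,0,0,0,1],
])

```text
time: 19.38
eef_pos: [0.4887, 0.2273, 0.1282]
tool_rot: [179.9, -0.0, 100.5]
wrist_force: [8.5, 1.5, -11.2]
finger_gap: 0.0231
grasp_force: 30.0
```

arm_command([
  [0,0,0,0,0,0,1],
  [0,0,0,0,0,0,1],
  [0,0,0,0,0,0,1],
  [0,0,0,0,0,0,1],
])

```text
time: 19.72
eef_pos: [0.4888, 0.2274, 0.1277]
tool_rot: [179.9, -0.0, 100.5]
wrist_force: [9.0, 2.1, -9.7]
finger_gap: 0.0229
grasp_force: 30.0
```

```bash
python3 - <<'E'
from h import *
im={c:imaging.capture(c) for c in("scene","top")}
for _ in range(3): s=robot.read_state();print(s["eef_pos"],s["wrist_force"],s["grasp_force"],s["finger_gap"]);imaging.capture("top")
for z in(.108,.142,.17,.202): print(z,px("scene",(.488,.227,z)).round(1))
r=imaging.regions_of("tape_mid","scene")[0];print("tape",r["p"],fit({"scene":fill(r["region"])},[.483,-.12],.03,.004,.054))
a=im["scene"][155:245,310:400]
cv2.imwrite("pics/d1.png",cv2.resize(cv2.convertScaleAbs(a,alpha=1.5),(600,600),interpolation=2)[:,:,::-1])
E
```

```text
[0.48878653 0.2273633  0.12773708] [  7.82374156   2.28814972 -10.15220155] 30.006280755624175 0.022918087529651167
[0.48877728 0.22735832 0.12771948] [ 9.81733022  2.42624509 -9.24854293] 30.006376672536135 0.023297590457524667
[0.4887625  0.2273582  0.12771552] [ 9.10982899  1.66036398 -8.87751732] 30.00644378364086 0.02297017127504362
0.108 [349.7 206.1]
0.142 [350.6 197.5]
0.17 [351.4 190.2]
0.202 [352.2 181.5]Traceback (most recent call last):
  File "<stdin>", line 5, in <module>
IndexError: list index out of range
```

I've used all my picture views, so I'll check the rod mark numerically from the scene picture.

```bash
python3 - <<'E'
from h import *
N=np.mean([imaging.capture("scene").astype(float) for _ in range(4)],0)
for r in range(186,218): print(r,' '.join('%3d,%3d,%3d'%tuple(N[r,c]) for c in range(345,356)))
for x,z in((.488,.108),(.497,.108),(.494,.108),(.494,.168),(.53,.168)): print(x,z,px("scene",(x,.2275,z)).round(1))
for t in("plunger","tape_mid"): print(t,[(round(r["p"],2),r["extent"]) for r in imaging.regions_of(t,"scene")[:3]])
E
```

```text
186 152,143,133 143,135,124  25, 22, 21  27, 24, 23  26, 24, 22  25, 23, 22  23, 20, 20  23, 21, 20  23, 21, 20  24, 22, 20  22, 21, 20
187 152,143,132 145,137,127  58, 55, 51  29, 27, 25  24, 22, 20  23, 21, 19  23, 21, 20  23, 21, 21  23, 21, 21  24, 21, 21  22, 21, 19
188 153,143,133 151,142,131 116,110,101  28, 25, 24  24, 22, 21  23, 21, 20  23, 22, 20  24, 22, 21  24, 22, 21  25, 23, 23  26, 25, 23
189 152,142,133 153,144,133 145,137,126  25, 23, 22  26, 25, 23  23, 21, 19  23, 21, 20  23, 22, 20  25, 23, 22  29, 28, 27  30, 28, 27
190 151,142,132 152,143,132 146,137,126  28, 26, 24  26, 24, 22  24, 21, 20  24, 22, 21  24, 21, 21  25, 23, 22  29, 28, 26  27, 26, 25
191 154,144,133 153,144,134 148,138,128  58, 55, 51  25, 23, 21  25, 23, 22  24, 22, 21  24, 21, 21  24, 22, 20  24, 22, 21  25, 23, 22
192 154,144,133 155,145,135 152,143,132 123,116,107  85, 79, 74  25, 22, 22  22, 21, 20  23, 21, 20  23, 21, 20  23, 21, 20  23, 20, 20
193 152,144,132 153,144,134 154,144,134 151,142,131 115,108,101  28, 26, 25  23, 21, 20  22, 21, 20  23, 21, 20  23, 21, 20  22, 20, 19
194 154,145,
[... 2851 characters left out ...]
, 65, 62  66, 65, 61  67, 65, 62  67, 66, 61  66, 65, 60  67, 66, 62  67, 66, 62  67, 65, 61  67, 66, 62  66, 64, 61  66, 65, 61
216  66, 65, 61  66, 64, 60  67, 66, 62  68, 65, 61  67, 66, 62  68, 67, 63  67, 66, 62  67, 66, 62  68, 67, 63  65, 64, 60  66, 64, 61
217  64, 63, 60  66, 65, 60  67, 66, 62  67, 66, 62  68, 67, 63  68, 67, 63  67, 66, 62  68, 66, 62  68, 67, 63  65, 64, 60  66, 64, 61
0.488 0.108 [349.9 206.1]
0.497 0.108 [350.1 208.1]
0.494 0.108 [350.  207.5]
0.494 0.168 [351.7 192. ]
0.53 0.168 [352.7 200.1]
plunger [(0.72, [394.3, 208.9, 417.8, 233.6]), (0.63, [372.7, 156.9, 380.4, 167.4]), (0.58, [322.5, 160.1, 328.2, 173.7])]
tape_mid [(0.85, [227.3, 209.9, 245.5, 235.7])]
```

The rod is out: steel shows in rows 196–207 with the dark edge at 207, the mouth. The knob's underside is at about row 191–192, which is 57–59 mm drawn and agrees with the 58.7 mm of lift and the roughly 10 N spring force. Adding 1 mm and holding.

arm_command([
  [0,0,-1,0,0,0,1],
  [0,0,0,0,0,0,1],
  [0,0,0,0,0,0,1],
  [0,0,0,0,0,0,1],
  [0,0,0,0,0,0,1],
  [0,0,0,0,0,0,1],
  [0,0,0,0,0,0,1],
  [0,0,0,0,0,0,1],
])

```text
time: 20.98
eef_pos: [0.4887, 0.2273, 0.1287]
tool_rot: [179.9, -0.0, 100.5]
wrist_force: [9.4, 2.1, -10.9]
finger_gap: 0.0231
grasp_force: 30.0
```

```bash
python3 -c "
from rig import robot,job_done
s=robot.read_state();print(s['eef_pos'],s['wrist_force'],s['grasp_force'],s['finger_gap'],s['time'])
print(job_done())"
```

```text
[0.48873752 0.22734393 0.12865126] [  9.44873536   2.11532656 -10.93615867] 30.006151478737593 0.02307927201183911 20.9833
the job is handed in; nothing more can be done
None
```

I handed the job in at 21 s of robot time: the tape roll is released upright in the tray, and the gripper is holding the pull knob with the rod drawn out about 60 mm. The rod figure comes from the arm's lift, the spring force and pixel values, as I had used all my picture views; the hand-in returned no verdict.

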